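Fit the tube blocks in the block warmer

TASK

Get the block warmer ready: its keeper knob has seized, so break it loose with a short firm twist and turn it counter-clockwise until the keeper is fully open, then put every tube block into the bay of the row that it fits, fully home and level on its shoulders - those lying on the bench, and the narrow one that somebody left sunk in the next wider bay. Turn the knob back until the keeper is fully shut over the blocks, then press the start key all the way down, and leave the other things on the bench where they are.

Things in the scene. Friction and masses are not known exactly. Their poses are not given: they have to be found in the camera images.
- warmer: Bench block warmer, fixed, 164 mm (x) by 262 mm (y), white with aluminium core; origin at the centre of its underside, x from its control sill (robot's side) to its back, y along the row of bays. Flat deck 60 mm above the bench. Four bays, 104 mm long in x, narrow from left (+y) to right: 46, 38, 30, 22 mm wide, 28 mm of deck between them, lips rounded to 6 mm radius.
- keeper (a joint): Steel keeper, a comb along the front ends of the bays, up to 78 mm above the bench, moved only by the knob: 0 m shut, 0.023 open. It has a 14 mm wide tab for each bay. Shut, the tabs cover the bays' front ends, so no block can go in or out, 2 mm above the toes of blocks that are home; open, they stand over the deck between the bays, 7 mm clear of the blocks.
- bay_44 (a point): Bay 46 mm wide for the 44 mm block, narrowing 18 mm below the deck to 38 mm: on these shoulders the block rests, while a narrower block falls past them 14 mm deeper and a wider one stays up at the mouth. Point: the bay's centre at shoulder height, 42 mm above the bench, where the block's origin is when home. Axes as the warmer's, x along the bay.
- bay_36 (a point): Bay 38 mm wide for the 36 mm block, narrowing 18 mm below the deck to 30 mm: on these shoulders the block rests, while a narrower block falls past them 14 mm deeper and a wider one stays up at the mouth. Point: the bay's centre at shoulder height, 42 mm above the bench, where the block's origin is when home. Axes as the warmer's, x along the bay.
- bay_28 (a point): Bay 30 mm wide for the 28 mm block, narrowing 18 mm below the deck to 22 mm: on these shoulders the block rests, while a narrower block falls past them 14 mm deeper and a wider one stays up at the mouth. Point: the bay's centre at shoulder height, 42 mm above the bench, where the block's origin is when home. Axes as the warmer's, x along the bay.
- bay_20 (a point): Bay 22 mm wide for the 20 mm block, narrowing 18 mm below the deck to 14 mm: on these shoulders the block rests, while a narrower block falls past them 14 mm deeper and a wider one stays up at the mouth. Point: the bay's centre at shoulder height, 42 mm above the bench, where the block's origin is when home. Axes as the warmer's, x along the bay.
- block_44: Aluminium tube block, 44 mm wide (y), 100 mm long (x), 46 mm high, with two holes of 29 mm in a row in its top; origin at the centre of its underside, z up. The top 18 mm are only 72 mm long, so that a toe 14 mm long and 28 mm high stands out at each end. Both ends alike. 0.15 to 0.45 kg. It may be absent.
- block_36: Aluminium tube block, 36 mm wide (y), 100 mm long (x), 46 mm high, with three holes of 17 mm in a row in its top; origin at the centre of its underside, z up. The top 18 mm are only 72 mm long, so that a toe 14 mm long and 28 mm high stands out at each end. Both ends alike. 0.15 to 0.45 kg. It may be absent.
- block_28: Aluminium tube block, 28 mm wide (y), 100 mm long (x), 46 mm high, with four holes of 12 mm in a row in its top; origin at the centre of its underside, z up. The top 18 mm are only 72 mm long, so that a toe 14 mm long and 28 mm high stands out at each end. Both ends alike. 0.15 to 0.45 kg. It may be absent.
- block_20: Aluminium tube block, 20 mm wide (y), 100 mm long (x), 46 mm high, with six holes of 6.5 mm in a row in its top; origin at the centre of its underside, z up. The top 18 mm are only 72 mm long, so that a toe 14 mm long and 28 mm high stands out at each end. Both ends alike. 0.15 to 0.45 kg. It starts sunk in bay_28, upright, underside 28 mm and top 74 mm above the bench.
- knob (a joint): The knob that moves the keeper, in rad about the upward axis (counter-clockwise from above is positive): 0 keeper shut (at the start), end stop at 2.3 keeper fully open; 10 mm of keeper per rad. Seized at the start: about 0.35 N m breaks it loose, easing off over the first 0.4 rad; then it turns freely (0.03 N m) and stays where left. It needs more than one grasp.
- knob_grip (a point): On the knob's axis, 100 mm above the bench; x along the knob's bar. The black bar to grip is 44 mm long, 14 mm thick and 34 mm high: from 80 to 114 mm above the bench, over the warmer's front sill. The bar lies along the warmer's x at joint value 0 and turns with the knob.
- start_key_top (a point): Centre of the top of the round white start key (24 mm across, left end of the front sill, about 74 mm above the bench).
- start_key (a joint): Travel of the start key, m: 0 up, 0.006 pressed fully down (about 5 N); springs back.
- dish_a: Clear covered dish, 65 mm across, 17 mm high, loose; not part of the job.
- dish_c: Clear open dish, 55 mm across, 12 mm high, loose; not part of the job.
- tube_1: Capped conical tube, 116 mm long, lying, loose; not part of the job.
- pipette_20: White micropipette, 246 mm long, lying, loose; not part of the job.
- objective_case: Black screw-top case, 43 mm across, 66 mm high, standing loose; not part of the job.
Not all that is in view belongs to the job. Leave any purple or red look-alike of the block_28 alone.

How it is judged:
On the way, in this order (a step that is already met when the one before it is completed fails the run):
1. the knob is broken loose and the keeper fully open (value of joint knob above 2 rad), for 0.2 s.
2. every block is home in its own bay (z of block_44 in the frame of bay_44 between -0.003 and 0.0025 m and horizontal distance between block_44 and bay_44 below 0.005 m and angle between the x axis of block_44 and the x axis of bay_44, either way round below 0.07 rad and angle between each of block_44, block_36, block_28, block_20's own z axis and vertical below 0.06 rad and z of block_36 in the frame of bay_36 between -0.003 and 0.0025 m and horizontal distance between block_36 and bay_36 below 0.005 m and angle between the x axis of block_36 and the x axis of bay_36, either way round below 0.07 rad and z of block_28 in the frame of bay_28 between -0.003 and 0.0025 m and horizontal distance between block_28 and bay_28 below 0.005 m and angle between the x axis of block_28 and the x axis of bay_28, either way round below 0.07 rad and z of block_20 in the frame of bay_20 between -0.003 and 0.0025 m and horizontal distance between block_20 and bay_20 below 0.005 m and angle between the x axis of block_20 and the x axis of bay_20, either way round below 0.07 rad), for 0.3 s.
3. the keeper is shut over the seated blocks (all of step 2 and value of joint knob below 0.15 rad), for 0.2 s.
4. the start key is pressed down (value of joint start_key above 0.004 m and value of joint knob below 0.2 rad), for 0.1 s.
At the end, for the whole second after the job is handed in: Each block present rests in the bay of its own width: underside within 3 mm of the shoulders, 5 mm of the bay centre, along it within 0.07 rad, level within 0.06 rad, at rest; knob below 0.2 rad (keeper shut); the key, pressed last, is up again (all of step 2 and value of joint knob below 0.2 rad and value of joint start_key below 0.002 m and linear speed of each of block_44, block_36, block_28, block_20 below 0.02 m/s); the robot touches nothing.
It fails at once if a bystander is pushed more than 40 mm from its place (distance of any of dish_a, dish_c, tube_1, pipette_20, objective_case from where it was at the start of the episode above 0.04 m).
It fails at once if the standing black case is knocked over (angle between objective_case's own z axis and vertical above 0.6 rad).
Of block_44, block_36, block_28 only 2 to 3 are there at a start; the rules pass over those that are not, and their reading is None.
At some moment in a run one of block_44, block_36, block_28 may be knocked a few centimetres aside while the robot is not near it.
It also fails if it takes over 210 s, if anything falls off the work surface, if the arm or the gripper's body presses on something with over 40 N, if the wrist force passes 120 N, or if a joint passes its speed limit or range.

ROBOT

A 6-joint arm with a two-finger parallel gripper is mounted at the origin on a cart in front of the work surface, level with it; the furniture and walls round the work are solid. World frame = base frame: x ahead of the robot, y to its left, z up, the work surface at z = 0. Lengths are in m, angles in rad, forces in N, time in s.
With the tool pointing down it reaches from about 0.375 to 0.975 m from the base axis. Payload 3.8 kg.
Tool frame: the origin (TCP) lies at the very end of the fingers, on their centre line; the grasp point (between the pads) lies 19 mm behind it; z points along the fingers, y is the line along which they close (so a half turn about z gives the same grasp; the last joint's range is limited). The gripper opens to 85 mm and grips with 20 to 120 N. Pads are 22 mm wide; open, the fingers measure 114 mm over their backs; the gripper's body (76 mm by 85 mm) begins 54 mm behind the grasp point. The pads swing forward as they close: fully open they stand 13 mm farther back than shut.
Start: joints at [-1.323, 0.264, 1.604, -0, 1.274, -0.037], TCP at [0.19, -0.648, 0.231] pointing down, gripper open.
Joint ranges: [-2.63, 2.63], [-0.94, 2.18], [0.31, 2.57], [-1.31, 4.45], [0, 2.66], [-2.55, 2.55]. Speed limits (rad/s): [2.57, 2.57, 3.14, 3.14, 3.14, 3.14].

INTERFACE

Orientations are given as a rotation vector (axis times angle).
In Python, from workcell import monitor, viewer, job gives the robot as it stands. The module is installed in compiled form; this text tells all that it offers.
- The arm moves only by the tool step_arm, never from a script. Its argument "series" is one flat list of numbers, 4 for each row, row after row: the shift along the tool's x, y, z in m, then the turn about the tool's z in rad. A call has 1 to 8 rows; each row is the pose to reach, as a shift and turn from the pose commanded when the call began, along the tool's axes at that moment; what a row does not reach only later rows make up. A row lasts 1/8 s, in which the tool goes at most 62.5 mm and 10.7 degrees, less where a joint would pass 70% of its speed; a pose out of reach is approached as far as the arm can. A call with a gripper value outside its range is refused whole. "gripper" is the opening, from 0 (shut) to 1 (fully open), set as the call begins (left out, the last holds). The fingers move at their own pace and stop on an object; "newtons" is the grip in N (left out, the last holds). Time passes only in rows, so rows that repeat a pose let the fingers close. It gives the time, the measured TCP pose, the force, the opening and the grip force at its end, in the units of the state.
- monitor.read_state(): the state, without advancing time (a new reading comes with each control period).
- viewer.read_camera(name): name is "scene" or "top"; returns a dict with "image" (384x512x3 uint8, red, green, blue), "intrinsics" (3x3 intrinsics, pixels), "T" (4x4, takes a point from camera to world coordinates). Camera axes: x right, y up, looking along -z (the intrinsics and any distortion apply to the point x, -y, -z); pixel columns grow to the right and rows downward; lengths in m; the calibration is good to about 2 mm. A picture is of the moment at which its call begins. There is no depth.
- job.finish_job(): hands the job in; it is judged then, once.
Trained networks look in a picture, given as the dict that the camera call returned (one of the last four; its "shot" number tells which), for a name from the list of things; names that differ only in an ending like _2 or _b are one class to them, and where a whole thing is asked for, a point or a joint stands for the part that bears it (a point fixed in the world has none). Each returns a list of dicts, best first, with "score" (0 to 1); they miss things now and then, are a little off and sometimes report something else, mostly with a low value. They report only what shows in the picture. A call takes as long as a camera call. They do not tell look-alikes from the thing itself.
- viewer.boxes_of(picture, label): "extent" ([centre column, centre row, width, height] in pixels, round what is visible of it).
- viewer.spot_point(picture, label): "point" ([column, row] in pixels: a listed point, or the origin of a listed thing).
The state is a dict: "time": time; "q": joint angles; "joint_vel": joint speeds; "joint_torque": joint torques, N m; "tool_pos": TCP position; "tcp_rot": TCP orientation; "wrist_force": force on the tool from outside, world axes, zero at the start; "torque": the same for the moment, N m; "width": opening from 0.0 (shut) to 1.0 (fully open); "grip_force": force on a finger pad.
Only numpy, scipy, OpenCV 4.12 (cv2) and the standard library are available. Lean on these libraries where they do the work, as an engineer would, in place of code of your own. Each camera call takes 0.05 s, during which the arm holds its last target. There are 200 camera calls.

## Working session

There is one attempt and no reset: what is moved stays moved. The work goes in short steps, Python scripts to look and compute and a tool call to move; the robot and the scene stay as the last step left them, time stands still between calls to the robot, and variables do not carry over. Pictures are saved under pics/ and viewed, at most 14 in all, crops included, and the job is handed in when it is done.

Besides the shell and the picture viewer there is one more tool, called after ">>>" as name(argument=value, ...) on one line, values as JSON. step_arm: Moves the arm, as the interface text tells. Its arguments: {"type":"object","properties":{"series":{"type":"array"},"gripper":{"type":"number"},"newtons":{"type":"number"}},"required":["series"]}

```bash
mkdir -p pics; cat > h.py <<'E'
import numpy as np, cv2
from workcell import monitor, viewer, job
def snap(n,f=None):
    p=viewer.read_camera(n)
    if f: cv2.imwrite('pics/'+f,p['image'][:,:,::-1])
    return p
def proj(p,X):
    T=p['T'];c=np.linalg.inv(T)@np.append(X,1);v=np.array([c[0],-c[1],-c[2]]);u=np.array(p['intrinsics'])@v;return u[:2]/u[2]
def ray(p,uv):
    v=np.linalg.inv(p['intrinsics'])@[uv[0],uv[1],1];T=np.array(p['T']);return T[:3,3],T[:3,:3]@[v[0],-v[1],-v[2]]
def atz(p,uv,z):
    o,d=ray(p,uv);return o+d*(z-o[2])/d[2]
def tri(p1,u1,p2,u2):
    o1,d1=ray(p1,u1);o2,d2=ray(p2,u2);s=np.linalg.lstsq(np.c_[d1,-d2],o2-o1,rcond=None)[0]
    a=o1+d1*s[0];b=o2+d2*s[1];return (a+b)/2,np.linalg.norm(a-b)
E
cat > a.py <<'E'
from h import *
np.set_printoptions(precision=4,suppress=True)
a=snap('scene','s0.png');b=snap('top','t0.png')
for p in(a,b):print(p['intrinsics'],p['T'],{k:v for k,v in p.items() if k not in('image','intrinsics','T')})
for l in 'warmer bay_44 bay_36 bay_28 bay_20 knob_grip start_key_top block_44 block_36 block_28 block_20 dish_a dish_c tube_1 pipette_20 objective_case'.split():
    r=[[(np.round(d['point'],1).tolist(),round(d['score'],2)) for d in viewer.spot_point(p,l)[:4]] for p in(a,b)]
    print(l,r, *(tri(a,r[0][0][0],b,r[1][0][0]) if r[0] and r[1] else ()))
print(monitor.read_state())
cv2.imwrite('pics/c0.png',np.hstack([cv2.resize(x['image'],(800,600))[:,:,::-1] for x in (a,)]))
E
python3 a.py
```

```text
[[366.9815   0.     258.5002]
 [  0.     366.9815 193.9782]
 [  0.       0.       1.    ]] [[-0.618   0.56   -0.5518 -0.0758]
 [-0.7862 -0.4429  0.431   0.5414]
 [-0.003   0.7002  0.7139  0.9028]
 [ 0.      0.      0.      1.    ]] {'shot': 1}
[[403.5804   0.     254.5775]
 [  0.     403.5804 197.3917]
 [  0.       0.       1.    ]] [[ 0.0176  0.9862 -0.1645  0.337 ]
 [-0.9997  0.0197  0.011   0.0475]
 [ 0.0141  0.1643  0.9863  1.2832]
 [ 0.      0.      0.      1.    ]] {'shot': 2}
warmer [[([253.8, 189.5], 0.75)], [([265.7, 163.0], 0.94)]] [ 0.6633 -0.0063 -0.0102] 0.0138878378838064
bay_44 [[([227.7, 189.6], 0.97), ([274.5, 168.4], 0.97), ([261.4, 175.3], 0.9), ([244.7, 182.3], 0.72)], [([260.2, 156.8], 0.89), ([281.9, 161.1], 0.83), ([301.5, 161.9], 0.81), ([238.5, 155.7], 0.57)]] [ 0.7114  0.0352 -0.0293] 0.05006052369587158
bay_36 [[([227.7, 189.6], 0.97), ([274.5, 168.4], 0.97), ([261.4, 175.3], 0.9), ([244.7, 182.3], 0.72)], [([260.2, 156.8], 0.89), ([281.9, 161.1], 0.83), ([301.5, 161.9], 0.81), ([238.5, 155.7], 0.57)]] [ 0.7114  0.0352 -0.0293] 0.05006052369587158
bay_28 [[
[... 2349 characters left out ...]
8], 0.37)]] [0.5015 0.4927 0.0038] 0.0034436967774208902
objective_case [[([307.6, 163.1], 0.79), ([321.5, 210.0], 0.26)], [([346.2, 174.9], 0.75), ([279.6, 160.0], 0.6)]] [ 0.6392 -0.263  -0.0115] 0.013472228556041141
{'time': 1.7, 'q': array([-1.3229,  0.2639,  1.604 ,  0.    ,  1.2737, -0.0369]), 'joint_vel': array([-0.0008,  0.0001,  0.0007, -0.0008,  0.0006, -0.0006]), 'joint_torque': array([  0.    , -51.5042, -36.7712,  -0.0003,   0.001 ,   0.    ]), 'tool_pos': array([ 0.1896, -0.6478,  0.2313]), 'tcp_rot': array([-3.1097, -0.4459,  0.    ]), 'wrist_force': array([-0.1549, -0.0959,  0.5938]), 'torque': array([-0.0493, -0.0065, -0.0103]), 'grip_force': 0.0, 'width': 1.000570170676985}
```

```bash
python3 -c "
import cv2
a=cv2.imread('pics/s0.png')[130:330,110:377];cv2.imwrite('pics/s0c.png',cv2.resize(a,(800,600),interpolation=cv2.INTER_CUBIC))
b=cv2.imread('pics/t0.png')[110:290,90:370];cv2.imwrite('pics/t0c.png',cv2.resize(b,(800,514),interpolation=cv2.INTER_CUBIC))"
```

```text
(no output)
```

View pics/s0c.png

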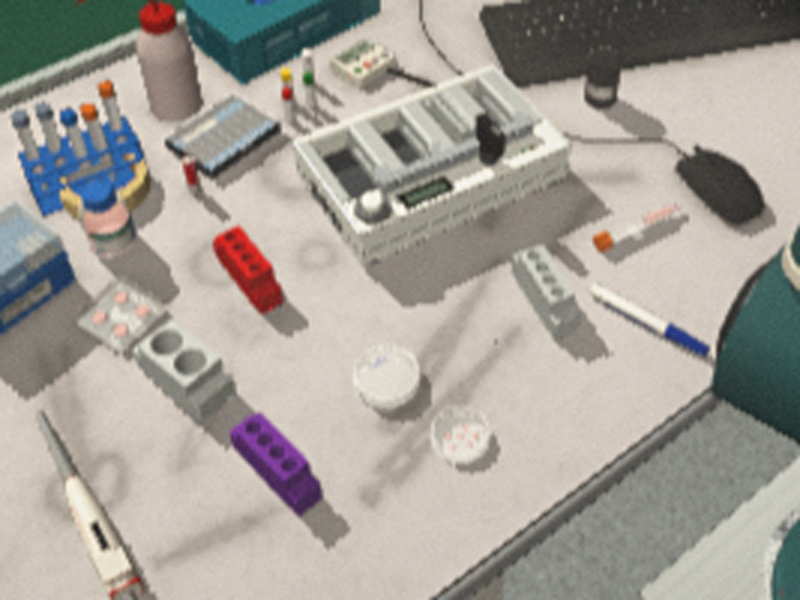

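View pics/t0c.png

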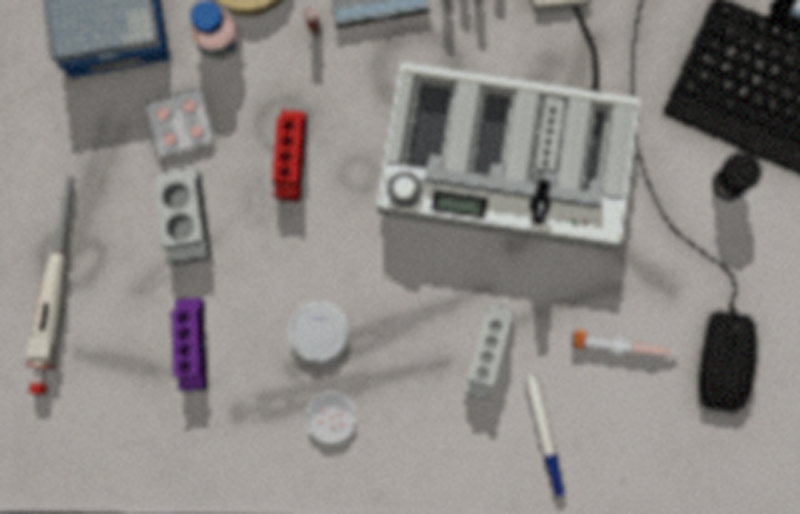

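```bash
cat > b.py <<'E'
from h import *
np.set_printoptions(precision=4,suppress=True)
a=snap('scene','s1.png');b=snap('top','t1.png')
S=[(227.7,189.6),(244.7,182.3),(261.4,175.3),(274.5,168.4)];T=[(238.5,155.7),(260.2,156.8),(281.9,161.1),(301.5,161.9)]
for s,t in zip(S,T):print(*tri(a,s,b,t),atz(a,s,.042),atz(b,t,.042))
A=cv2.resize(a['image'][148:220,206:303],None,fx=8,fy=8,interpolation=cv2.INTER_CUBIC)[:,:,::-1]
B=cv2.resize(b['image'][128:200,218:318],None,fx=8,fy=8,interpolation=cv2.INTER_CUBIC)[:,:,::-1]
cv2.imwrite('pics/A.png',A);cv2.imwrite('pics/B.png',B)
E
python3 b.py
```

```text
[0.6782 0.086  0.0332] 0.0036162463608927875 [0.669  0.0895 0.042 ] [0.6771 0.087  0.042 ]
[0.6775 0.0161 0.0263] 0.004633559096668804 [0.6621 0.0242 0.042 ] [0.675  0.0181 0.042 ]
[ 0.6663 -0.0518  0.0277] 0.0004556311522821027 [ 0.6544 -0.042   0.042 ] [ 0.6624 -0.0509  0.042 ]
[ 0.6668 -0.1141  0.0251] 0.003302904309008296 [ 0.6538 -0.1006  0.042 ] [ 0.6611 -0.1131  0.042 ]
```

View pics/A.png

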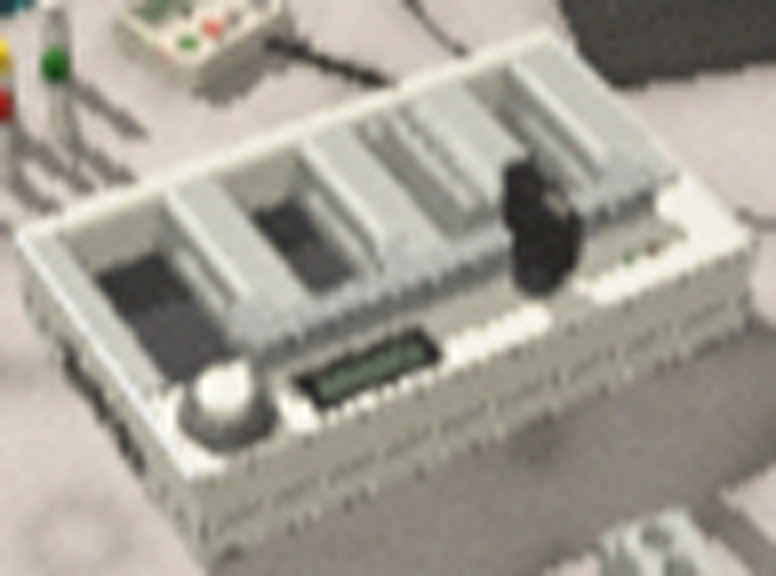

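View pics/B.png

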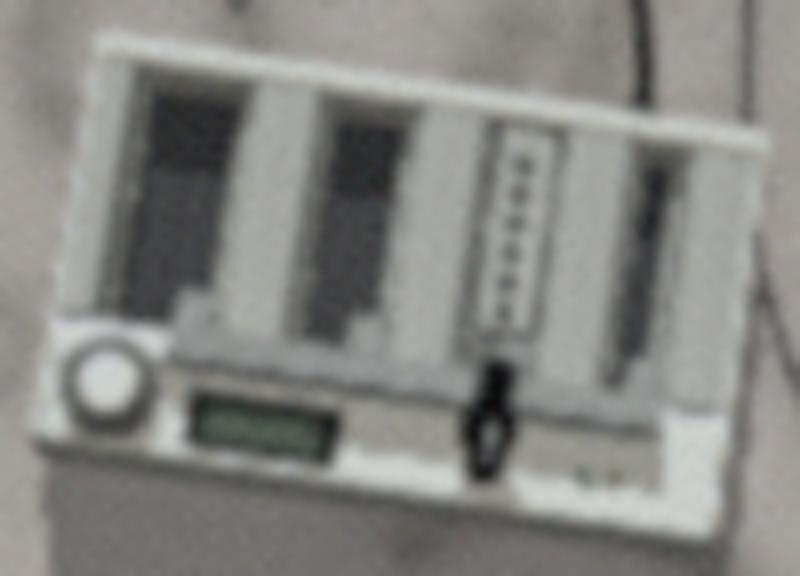

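```bash
cat > c.py <<'E'
from h import *
from scipy.optimize import least_squares
np.set_printoptions(precision=4,suppress=True)
a=snap('scene');b=snap('top')
def pxA(u):return (np.array(u)+.5)/8-.5+[206,148]
def pxB(u):return (np.array(u)+.5)/8-.5+[218,128]
C={'bl':(.082,.131),'br':(.082,-.131),'fr':(-.082,-.131),'fl':(-.082,.131)}
obs=[(0,'bl',1,(20,240)),(0,'br',1,(548,32)),(0,'fr',1,(752,240)),(0,'fl',1,(200,478)),(0,'fl',0,(210,565)),(0,'fr',0,(748,322)),
(1,'bl',1,(100,36)),(1,'br',1,(768,130)),(1,'fr',1,(722,535)),(1,'fl',1,(38,447))]
P=[(a if c==0 else b) for c in range(2)]
def W(x,l,z):
    c,s=np.cos(x[2]),np.sin(x[2]);return np.array([x[0]+c*l[0]-s*l[1],x[1]+s*l[0]+c*l[1],z])
def f(x,full=True):
    r=[]
    for c,k,t,u in obs:
        z=x[3]*t; r+=list(proj(P[c],W(x,C[k],z))+x[4+2*c:6+2*c]-(pxA(u) if c==0 else pxB(u)))
    return np.array(r+list(x[4:8]/1.0)+[(x[3]-.06)/.003])
s=least_squares(f,[.66,0,0,.06,0,0,0,0],loss='soft_l1');x=s.x
print(x);print(f(x).reshape(-1)[:20].reshape(-1,2))
np.save('w.npy',x)
k=[(0.,u) for u in()]
# key/knob: key top circle centre
kp=tri(a,pxA((232,388))-x[4:6],b,pxB((108,378))-x[6:8]);print('key',kp)
kn=tri(a,pxA((538,195))-x[4:6],b,pxB((488,415))-x[6:8]);print('knob',kn)
for q in(kp[0],kn[0]):
    d=q[:2]-x[:2];c,s_=np.cos(x[2]),np.sin(x[2]);print('warmer frame',c*d[0]+s_*d[1],-s_*d[0]+c*d[1])
for i,(I,off) in enumerate(((a,(206,148)),(b,(218,128)))):
    n=(97,72) if i==0 else (100,72)
    im=cv2.resize(I['image'][off[1]:off[1]+72,off[0]:off[0]+n[0]],None,fx=8,fy=8,interpolation=cv2.INTER_CUBIC)[:,:,::-1].copy()
    for y,w in((.087,.046),(.017,.038),(-.045,.030),(-.099,.022)):
        q=[(.052,y-w/2),(.052,y+w/2),(-.052,y+w/2),(-.052,y-w/2)]
        for off_x,col in((0.0,(0,0,255)),(.02,(255,0,0))):
            pts=np.array([(proj(I,W(x,(l[0]+off_x,l[1]),.06))+x[4+2*i:6+2*i]-off+.5)*8-.5 for l in q]);cv2.polylines(im,[np.int32(pts)],True,col,1)
    for z in(0,.06):
        pts=np.array([(proj(I,W(x,C[l],z))+x[4+2*i:6+2*i]-off+.5)*8-.5 for l in C]);cv2.polylines(im,[np.int32(pts)],True,(0,255,0),1)
    cv2.imwrite(f'pics/ov{i}.png',im)
E
python3 c.py
```

```text
[ 0.6509 -0.0069 -0.1213  0.0572 -0.0317  0.0453  0.1414 -0.0012]
[[ 0.2092 -0.9699]
 [-0.7649 -0.4674]
 [ 0.0868 -0.2739]
 [ 0.6493 -0.1696]
 [ 0.3921  0.911 ]
 [-0.6787  1.5011]
 [ 0.7056  0.3961]
 [-0.633   0.0547]
 [-0.9722  0.1154]
 [ 0.6015 -0.6354]]
key (array([0.6063, 0.1064, 0.0735]), np.float64(0.003578860529738487))
knob (array([ 0.5883, -0.0359,  0.1082]), np.float64(0.0008130206208130155))
warmer frame -0.05804301626045802 0.10712591489371392
warmer frame -0.05860238193464802 -0.036346888240765256
```

View pics/ov1.png

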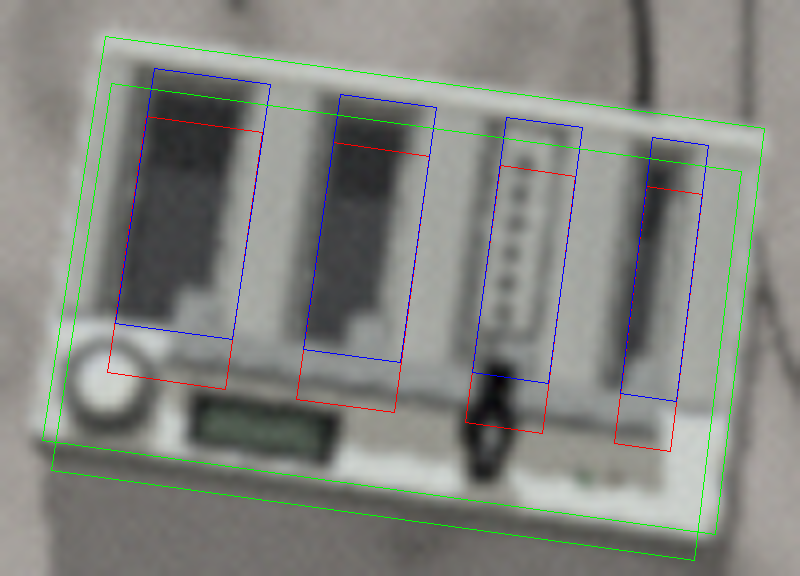

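```bash
cat > d.py <<'E'
from h import *
x=np.load('w.npy')
def ortho(I,off,z,x,yr=(.15,-.15),xr=(-.095,.095),s=.0005):
    ys=np.arange(yr[0],yr[1],-s);xs=np.arange(xr[1],xr[0],-s)
    X,Y=np.meshgrid(xs,ys,indexing='ij');c,sn=np.cos(x[2]),np.sin(x[2])
    w=np.stack([x[0]+c*X-sn*Y,x[1]+sn*X+c*Y,np.full_like(X,z),np.ones_like(X)],-1)@np.linalg.inv(I['T']).T
    K=I['intrinsics'];u=K[0,0]*w[...,0]/-w[...,2]+K[0,2]+off[0];v=K[1,1]*-w[...,1]/-w[...,2]+K[1,2]+off[1]
    return cv2.remap(I['image'],u.astype('f4'),v.astype('f4'),cv2.INTER_CUBIC)
if __name__=='__main__':
    a=snap('scene');b=snap('top')
    o=[ortho(a,x[4:6],.06,x),ortho(b,x[6:8],.06,x)]
    st=np.vstack(o)[:,:,::-1].copy()
    for r in (0,380):
        for k in range(-14,15):
            X=int((.15-k*.01)/.0005);cv2.line(st,(X,r),(X,r+(12 if k%5 else 25)),(0,0,255),1)
        for k in range(-9,10):
            Y=r+int((.095-k*.01)/.0005);cv2.line(st,(0,Y),((12 if k%5 else 25),Y),(0,0,255),1)
    cv2.imwrite('pics/or.png',cv2.resize(st[:,:],None,fx=1,fy=.78))
    g=cv2.cvtColor(o[1],cv2.COLOR_RGB2GRAY)[100:200].mean(0);ga=cv2.cvtColor(o[0],cv2.COLOR_RGB2GRAY)[100:200].mean(0)
    for i in range(0,600,4):print(int(150-i*.5),int(g[i]),int(ga[i]),end=' | ')
E
python3 d.py
```

```text
150 153 149 | 148 152 133 | 146 151 138 | 144 151 156 | 142 150 168 | 140 150 175 | 138 155 196 | 136 164 223 | 134 173 225 | 132 174 207 | 130 170 199 | 128 166 201 | 126 165 204 | 124 162 201 | 122 154 179 | 120 139 133 | 118 118 90 | 116 102 73 | 114 96 71 | 112 93 72 | 110 82 73 | 108 68 73 | 106 61 74 | 104 59 75 | 102 60 75 | 100 61 76 | 98 61 77 | 96 61 75 | 94 60 72 | 92 60 74 | 90 61 81 | 88 61 98 | 86 61 124 | 84 61 150 | 82 60 168 | 80 60 165 | 78 68 146 | 76 87 137 | 74 111 153 | 72 134 187 | 70 149 214 | 68 159 224 | 66 164 216 | 64 166 204 | 62 166 199 | 60 166 199 | 58 164 199 | 56 163 199 | 54 164 201 | 52 165 203 | 50 163 200 | 48 154 174 | 46 139 128 | 44 121 88 | 42 107 72 | 40 99 70 | 38 87 73 | 36 74 76 | 34 64 77 | 32 60 77 | 30 60 76 | 28 60 79 | 26 59 89 | 24 61 105 | 22 61 124 | 20 62 146 | 18 61 165 | 16 60 169 | 14 62 155 | 12 75 135 | 10 98 135 | 8 124 158 | 6 142 191 | 4 152 217 | 2 159 224 | 0 163 216 | -2 166 204 | -4 166 198 | -6 165 197 | -8 164 198 | -10 164 199 | -12 164 200 | -14 165 202 | -16 162 197 | -18 154 178 | -20 140 150 | -22 122 131 | -24
[... 196 characters left out ...]
 131 207 | -54 136 210 | -56 151 204 | -58 162 189 | -60 166 172 | -62 167 162 | -64 166 157 | -66 164 154 | -68 164 154 | -70 164 155 | -72 165 158 | -74 163 159 | -76 155 150 | -78 141 132 | -80 124 117 | -82 108 117 | -84 92 128 | -86 77 142 | -88 65 155 | -90 58 159 | -92 59 151 | -94 72 138 | -96 95 132 | -98 118 142 | -100 133 166 | -102 137 194 | -104 142 215 | -106 152 221 | -108 161 212 | -110 166 200 | -112 167 195 | -114 166 195 | -116 165 195 | -118 163 194 | -120 162 194 | -122 162 193 | -124 164 196 | -126 168 202 | -128 170 207 | -130 166 201 | -132 149 180 | -134 130 154 | -136 120 136 | -138 121 131 | -140 128 130 | -142 133 129 | -144 138 128 | -146 142 128 | -148 146 128 |
```

View pics/or.png

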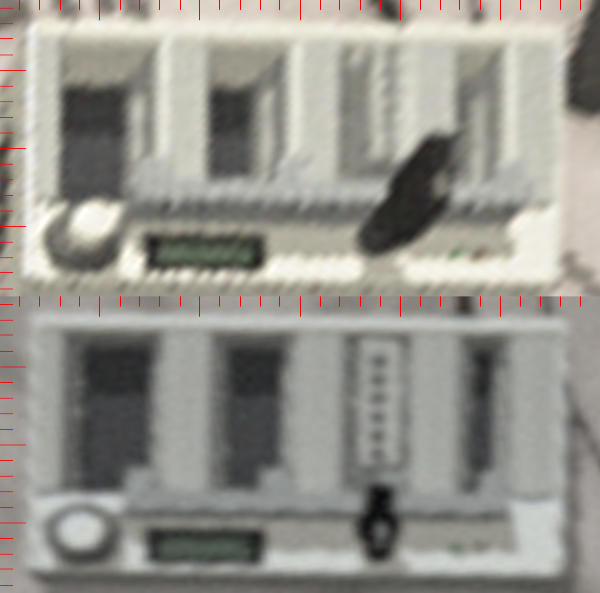

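```bash
cat > go.py <<'E'
import sys
from h import *
from scipy.spatial.transform import Rotation as R
def go(t,yaw=None):
    s=monitor.read_state();M=R.from_rotvec(s['tcp_rot']).as_matrix();d=M.T@(np.array(t)-s['tool_pos']);y=np.arctan2(M[1,0],M[0,0])
    r=0 if yaw is None else (y-yaw+np.pi/2)%np.pi-np.pi/2
    print('t',round(s['time'],2),'pos',s['tool_pos'].round(4),'yaw',round(y,3),'q6',round(s['q'][5],2),'F',s['wrist_force'].round(1),'w',round(s['width'],3),'-> shift',d.round(4),'turn',round(r,3),'alt',round(r-np.sign(r)*np.pi,3))
def W(l,z=0):
    x=np.load('w.npy');c,s=np.cos(x[2]),np.sin(x[2]);return np.array([x[0]+c*l[0]-s*l[1],x[1]+s*l[0]+c*l[1],z])
if __name__=='__main__':
    v=[float(k) for k in sys.argv[1:]];go(v[:3],v[3] if len(v)>3 else None)
E
python3 - <<'E'
from go import *
np.set_printoptions(precision=4,suppress=True)
go((.589,-.036,.2),-.1213)
x=np.load('w.npy');b=snap('top');p=atz(b,np.array([281.8,157.2])-x[6:8],.074);print(p)
d=p[:2]-x[:2];c,s=np.cos(x[2]),np.sin(x[2]);print('blk20 in warmer',c*d[0]+s*d[1],-s*d[0]+c*d[1])
for y in(.096,.026,-.036,-.090):print(W((.02,y)))
E
```

```text
t 2.0 pos [ 0.1896 -0.6478  0.2313] yaw 0.285 q6 -0.04 F [-0.3 -0.6  0. ] w 1.003 -> shift [ 0.5552 -0.475   0.0313] turn 0.406 alt -2.736
[ 0.6664 -0.0475  0.074 ]
blk20 in warmer 0.020289227225982864 -0.038423293922168644
[0.6824 0.086  0.    ]
[0.6739 0.0165 0.    ]
[ 0.6664 -0.0451  0.    ]
[ 0.6599 -0.0987  0.    ]
```

>>> step_arm(series=[0.555,-0.475,0.03,0.406,0.555,-0.475,0.03,0.406,0.555,-0.475,0.03,0.406,0.555,-0.475,0.03,0.406,0.555,-0.475,0.03,0.406,0.555,-0.475,0.03,0.406,0.555,-0.475,0.03,0.406,0.555,-0.475,0.03,0.406])

```text
time: 3.05
tool_pos: [0.4636, -0.2277, 0.2112]
tcp_rot: [3.135, -0.191, 0.002]
wrist_force: [0.8, -1.2, 0.4]
width: 0.995
grip_force: 0.0
```

```bash
python3 go.py .589 -.036 .2 -.1213
```

```text
t 3.05 pos [ 0.4636 -0.2277  0.2112] yaw -0.121 q6 1.19 F [ 0.8 -1.2  0.4] w 0.995 -> shift [ 0.1012 -0.2055  0.0112] turn -0.0 alt 3.141
```

>>> step_arm(series=[0.101,-0.2055,0.011,0,0.101,-0.2055,0.011,0,0.101,-0.2055,0.011,0,0.101,-0.2055,0.011,0,0.101,-0.2055,0.011,0,0.101,-0.2055,0.076,0,0.101,-0.2055,0.076,0,0.101,-0.2055,0.076,0])

```text
time: 4.05
tool_pos: [0.5876, -0.0384, 0.1355]
tcp_rot: [3.136, -0.192, -0.0]
wrist_force: [1.1, 0.8, 0.3]
width: 0.994
grip_force: 0.0
```

```bash
python3 go.py .589 -.036 .086 -.1213; python3 - <<'E'
from h import *
a=snap('scene');b=snap('top')
A=cv2.resize(a['image'][128:224,206:326],(660,528),interpolation=cv2.INTER_CUBIC)[:,:,::-1];cv2.imwrite('pics/k1.png',A)
E
```

```text
t 4.05 pos [ 0.5876 -0.0384  0.1355] yaw -0.122 q6 1.59 F [1.1 0.8 0.3] w 0.994 -> shift [ 0.0011 -0.0026  0.0495] turn -0.001 alt 3.141
```

View pics/k1.png

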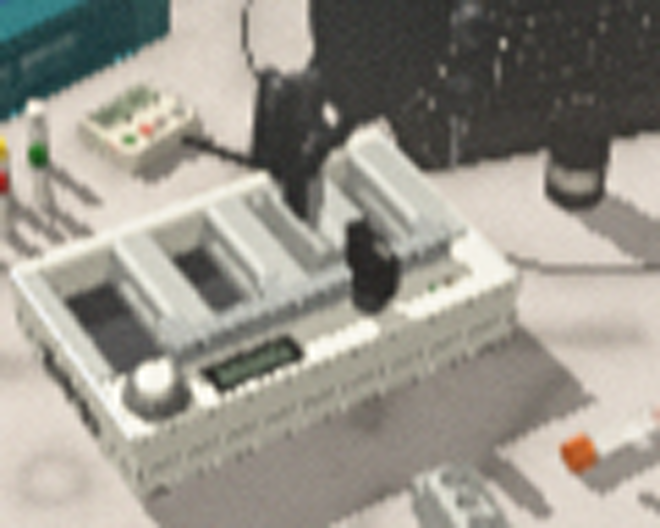

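>>> step_arm(series=[0.001,-0.0025,0.025,0,0.001,-0.0025,0.049,0,0.001,-0.0025,0.049,0])

```text
time: 4.53
tool_pos: [0.5886, -0.0356, 0.0859]
tcp_rot: [3.136, -0.191, -0.002]
wrist_force: [0.1, -0.4, 1.0]
width: 1.001
grip_force: 0.0
```

>>> step_arm(series=[0,0,0,0,0,0,0,0,0,0,0,0,0,0,0,0], gripper=0, newtons=40)

```text
time: 5.03
tool_pos: [0.5895, -0.0366, 0.0867]
tcp_rot: [3.133, -0.188, 0.002]
wrist_force: [-3.8, -10.9, 3.9]
width: 0.157
grip_force: 44.4
```

```bash
python3 go.py .589 -.036 .086 -.1213
```

```text
t 5.03 pos [ 0.5895 -0.0366  0.0867] yaw -0.12 q6 1.59 F [ -3.8 -10.9   3.9] w 0.157 -> shift [-0.0006 -0.0006  0.0007] turn 0.001 alt -3.14
```

>>> step_arm(series=[0,0.0012,0,0,0,0.0012,0,-0.1,0,0.0012,0,-0.25,0,0.0012,0,-0.4,0,0.0012,0,-0.5,0,0.0012,0,-0.6], newtons=110)

```text
time: 5.78
tool_pos: [0.589, -0.0351, 0.0868]
tcp_rot: [-3.049, -0.748, -0.001]
wrist_force: [-1.6, 4.0, 6.6]
width: 0.141
grip_force: 109.8
```

```bash
python3 go.py .589 -.036 .086 2.18; python3 -c "
from h import *
print(monitor.read_state()['torque'])"
```

```text
t 5.78 pos [ 0.589  -0.0351  0.0868] yaw 0.481 q6 0.98 F [-1.6  4.   6.6] w 0.141 -> shift [-0.0005  0.0008  0.0008] turn 1.443 alt -1.699
[ 0.86035267  0.54525598 -0.09585549]
```

>>> step_arm(series=[0,0,0,-0.15,0,0,0,-0.32,0,0,0,-0.49,0,0,0,-0.66,0,0,0,-0.83,0,0,0,-1.0,0,0,0,-1.15,0,0,0,-1.3])

```text
time: 6.78
tool_pos: [0.5856, -0.0336, 0.0868]
tcp_rot: [-1.968, -2.437, 0.002]
wrist_force: [-13.1, 7.8, 16.4]
width: 0.141
grip_force: 111.2
```

>>> step_arm(series=[0,0,0,-0.15,0,0,0,-0.3,0,0,0,-0.39,0,0,0,-0.39])

```text
time: 7.28
tool_pos: [0.5845, -0.0342, 0.0868]
tcp_rot: [-1.465, -2.768, 0.001]
wrist_force: [-15.3, 6.6, 18.7]
width: 0.145
grip_force: 111.5
```

```bash
python3 go.py .589 -.036 .086 2.18; python3 - <<'E'
from h import *
print(monitor.read_state()['torque'])
from d import ortho
x=np.load('w.npy');b=snap('top');a=snap('scene')
cv2.imwrite('pics/k2.png',np.vstack([ortho(a,x[4:6],.06,x),ortho(b,x[6:8],.06,x)])[:600,:,::-1])
E
```

```text
t 7.28 pos [ 0.5845 -0.0342  0.0868] yaw 2.168 q6 -0.7 F [-15.3   6.6  18.7] w 0.145 -> shift [-0.0041  0.0027  0.0007] turn -0.012 alt 3.13
[ 0.96823156  2.62073928 -0.24908952]
```

View pics/k2.png

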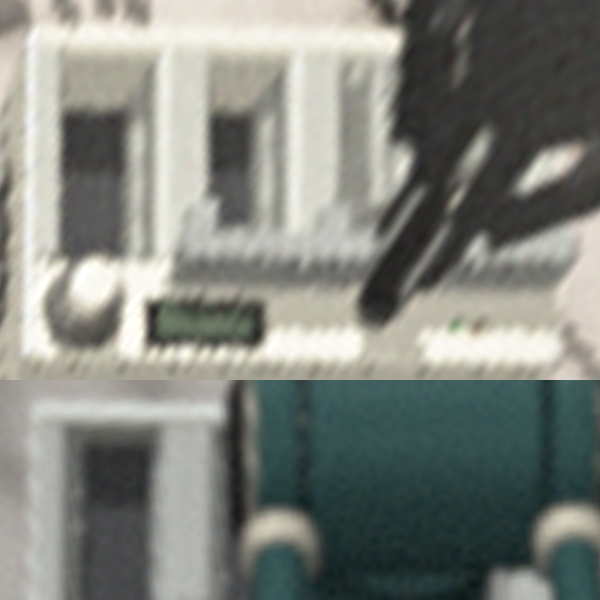

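>>> step_arm(series=[0,0,0,0,0,0,0,0], gripper=1)

```text
time: 7.62
tool_pos: [0.5891, -0.0364, 0.0857]
tcp_rot: [1.468, 2.777, 0.001]
wrist_force: [-0.3, -0.4, 0.4]
width: 0.555
grip_force: 0.0
```

>>> step_arm(series=[0,0,-0.06,0,0,0,-0.06,0])

```text
time: 7.88
tool_pos: [0.5935, -0.037, 0.1513]
tcp_rot: [1.464, 2.768, 0.006]
wrist_force: [0.1, -0.1, -0.5]
width: 0.973
grip_force: 0.0
```

```bash
python3 - <<'E'
from go import *
go(W((.0203,-.0375),.15),-.1213)
a=snap('scene')
from d import ortho
x=np.load('w.npy');o=ortho(a,x[4:6],.078,x)
cv2.imwrite('pics/k3.png',o[:,:,::-1])
E
```

```text
t 7.88 pos [ 0.5935 -0.037   0.1513] yaw 2.169 q6 -0.7 F [ 0.1 -0.1 -0.5] w 0.973 -> shift [-0.049   0.055   0.0021] turn -0.852 alt 2.29
```

View pics/k3.png

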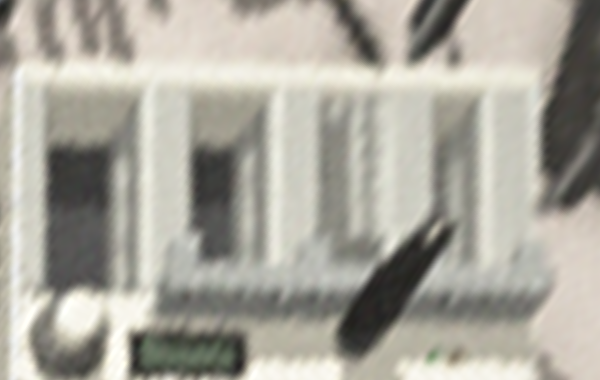

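>>> step_arm(series=[-0.049,0.055,0,-0.17,-0.049,0.055,0,-0.34,-0.049,0.055,0,-0.51,-0.049,0.055,0,-0.68,-0.049,0.055,0,-0.852,-0.049,0.055,0.05,-0.852,-0.049,0.055,0.05,-0.852], gripper=0.6)

```text
time: 8.8
tool_pos: [0.6568, -0.0455, 0.0894]
tcp_rot: [-0.189, -3.124, -0.001]
wrist_force: [-1.1, 0.7, -0.2]
width: 0.604
grip_force: 0.0
```

```bash
python3 - <<'E'
from go import *
go(W((.0203,-.0375),.063),-.1213)
E
```

```text
t 8.8 pos [ 0.6568 -0.0455  0.0894] yaw 3.021 q6 -1.56 F [-1.1  0.7 -0.2] w 0.604 -> shift [-0.0101  0.0001  0.0263] turn 0.0 alt -3.141
```

>>> step_arm(series=[-0.01,0,0,0,-0.01,0,0.026,0,-0.01,0,0.026,0,-0.01,0,0.026,0])

```text
time: 9.3
tool_pos: [0.6732, -0.0474, 0.0715]
tcp_rot: [0.19, 3.134, -0.0]
wrist_force: [0.0, -0.2, 0.7]
width: 0.6
grip_force: 0.0
```

>>> step_arm(series=[0,0,0,0,0,0,0,0,0,0,0,0], gripper=0.1, newtons=40)

```text
time: 9.68
tool_pos: [0.6728, -0.0473, 0.0713]
tcp_rot: [0.19, 3.134, -0.0]
wrist_force: [-0.5, -0.8, 4.9]
width: 0.212
grip_force: 39.1
```

```bash
python3 - <<'E'
from go import *
go(W((.0203,-.0375),.063),-.1213)
E
```

```text
t 9.68 pos [ 0.6728 -0.0473  0.0713] yaw 3.021 q6 -1.56 F [-0.5 -0.8  4.9] w 0.212 -> shift [ 0.0064 -0.      0.0083] turn 0.0 alt -3.141
```

>>> step_arm(series=[0,0,0,0,0.0063,0,0,0,0.0063,0,0.0083,0,0.0063,0,0.0083,0,0.0063,0,0.0083,0], gripper=0.6)

```text
time: 10.3
tool_pos: [0.6654, -0.0464, 0.061]
tcp_rot: [-0.19, -3.135, -0.0]
wrist_force: [0.8, 0.2, 1.0]
width: 0.598
grip_force: 0.0
```

>>> step_arm(series=[0,0,0,0,0,0,0,0,0,0,0,0], gripper=0.1, newtons=60)

```text
time: 10.68
tool_pos: [0.666, -0.0465, 0.0619]
tcp_rot: [0.19, 3.135, -0.0]
wrist_force: [0.6, 0.0, 1.8]
width: 0.211
grip_force: 59.6
```

```bash
python3 - <<'E'
from go import *
go(W((.0203,-.0375),.063),-.1213)
E
```

```text
t 10.68 pos [ 0.666  -0.0465  0.0619] yaw 3.021 q6 -1.56 F [0.6 0.  1.8] w 0.211 -> shift [-0.0005 -0.     -0.0011] turn 0.0 alt -3.141
```

>>> step_arm(series=[0,0,-0.025,0,0,0,-0.05,0,0,0,-0.05,0,0,-0.0535,-0.05,0,0,-0.0535,-0.05,0,0,-0.0535,-0.05,0,0,-0.0535,-0.05,0])

```text
time: 11.55
tool_pos: [0.6586, -0.0987, 0.1104]
tcp_rot: [-0.189, -3.134, -0.001]
wrist_force: [0.0, 0.5, -1.3]
width: 0.211
grip_force: 59.4
```

```bash
python3 - <<'E'
from go import *
go(W((.0203,-.091),.063),-.1213)
a=snap('scene');b=snap('top')
A=cv2.resize(a['image'][120:210,236:336],(500,450),interpolation=cv2.INTER_CUBIC)[:,:,::-1]
B=cv2.resize(b['image'][120:210,260:320],(300,450),interpolation=cv2.INTER_CUBIC)[:,:,::-1]
cv2.imwrite('pics/b20.png',np.hstack([A,B]))
E
```

```text
t 11.55 pos [ 0.6586 -0.0987  0.1104] yaw 3.021 q6 -1.64 F [ 0.   0.5 -1.3] w 0.211 -> shift [-0.0016 -0.0008  0.0474] turn 0.001 alt -3.141
```

View pics/b20.png

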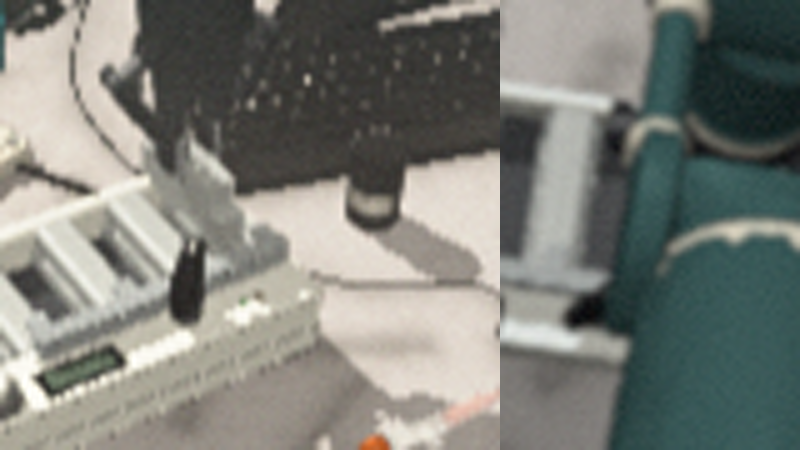

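>>> step_arm(series=[-0.001,-0.0005,0.01,0,-0.001,-0.0005,0.02,0,-0.001,-0.0005,0.025,0,-0.001,-0.0005,0.025,0])

```text
time: 12.15
tool_pos: [0.6594, -0.1, 0.0853]
tcp_rot: [-0.189, -3.134, -0.0]
wrist_force: [0.3, -0.4, -1.3]
width: 0.216
grip_force: 59.4
```

```bash
python3 - <<'E'
from go import *
go(W((.0203,-.091),.0759),-.1213)
E
```

```text
t 12.15 pos [ 0.6594 -0.1     0.0853] yaw 3.021 q6 -1.64 F [ 0.3 -0.4 -1.3] w 0.216 -> shift [-0.0007  0.0004  0.0094] turn 0.001 alt -3.141
```

>>> step_arm(series=[0,0,0.005,0,0,0,0.0095,0,0,0,0.0095,0])

```text
time: 12.52
tool_pos: [0.6597, -0.1002, 0.0764]
tcp_rot: [-0.19, -3.135, -0.0]
wrist_force: [-0.1, 0.0, -1.7]
width: 0.214
grip_force: 59.4
```

```bash
python3 - <<'E'
from go import *
go(W((.0203,-.091),.0759),-.1213)
E
```

```text
t 12.53 pos [ 0.6597 -0.1002  0.0764] yaw 3.021 q6 -1.64 F [-0.1  0.  -1.7] w 0.214 -> shift [-0.0003  0.0005  0.0005] turn 0.0 alt -3.141
```

>>> step_arm(series=[0,0,0.0012,0,0,0,0.0012,0])

```text
time: 12.78
tool_pos: [0.6603, -0.1002, 0.076]
tcp_rot: [0.19, 3.135, -0.0]
wrist_force: [-0.4, 0.5, -2.4]
width: 0.212
grip_force: 59.4
```

>>> step_arm(series=[0,0,0,0,0,0,0,0,0,0,-0.06,0,0,0,-0.12,0,0,0,-0.12,0,0,0,-0.12,0], gripper=0.6)

```text
time: 13.52
tool_pos: [0.6603, -0.1002, 0.1965]
tcp_rot: [0.19, 3.135, -0.0]
wrist_force: [-0.8, -0.3, -0.6]
width: 0.601
grip_force: 0.0
```

```bash
python3 - <<'E'
from go import *
go((.46,-.06,.2),-.1213)
a=snap('scene');b=snap('top')
def cr(p,c,w=36,h=40,n=10):
    return cv2.resize(p['image'][c[1]-h//2:c[1]+h//2,c[0]-w//2:c[0]+w//2],None,fx=n,fy=n,interpolation=cv2.INTER_CUBIC)[:,:,::-1]
for l in('block_28','block_44'):
  for p in (a,b):print(l,[(np.round(d['extent']).tolist(),round(d['score'],2)) for d in viewer.boxes_of(p,l)[:7]])
A=np.vstack([np.hstack([cr(a,(290,226),40,28),cr(b,(261,232),40,28)]),np.hstack([cr(a,(171,254),40,32),cr(b,(155,185),40,32)])])
print(A.shape)
cv2.imwrite('pics/bl.png',A)
cv2.imwrite('pics/tnow.png',b['image'][:,:,::-1])
E
```

```text
t 13.53 pos [ 0.6603 -0.1002  0.1965] yaw 3.021 q6 -1.64 F [-0.8 -0.3 -0.6] w 0.601 -> shift [ 0.2037  0.0158 -0.0038] turn 0.001 alt -3.141
block_28 [([289.0, 226.0, 24.0, 31.0], 0.82), ([202.0, 284.0, 27.0, 31.0], 0.79), ([193.0, 219.0, 24.0, 28.0], 0.77), ([275.0, 163.0, 20.0, 19.0], 0.75), ([171.0, 250.0, 34.0, 30.0], 0.69)]
block_28 [([159.0, 233.0, 12.0, 36.0], 0.82), ([151.0, 186.0, 19.0, 35.0], 0.72), ([191.0, 163.0, 14.0, 34.0], 0.71), ([261.0, 231.0, 14.0, 32.0], 0.53), ([254.0, 160.0, 67.0, 59.0], 0.35)]
block_44 [([289.0, 226.0, 24.0, 31.0], 0.82), ([202.0, 284.0, 27.0, 31.0], 0.79), ([193.0, 219.0, 24.0, 28.0], 0.77), ([275.0, 163.0, 20.0, 19.0], 0.75), ([171.0, 250.0, 34.0, 30.0], 0.69)]
block_44 [([159.0, 233.0, 12.0, 36.0], 0.82), ([151.0, 186.0, 19.0, 35.0], 0.72), ([191.0, 163.0, 14.0, 34.0], 0.71), ([261.0, 231.0, 14.0, 32.0], 0.53), ([254.0, 160.0, 67.0, 59.0], 0.35)]
(600, 800, 3)
```

View pics/bl.png

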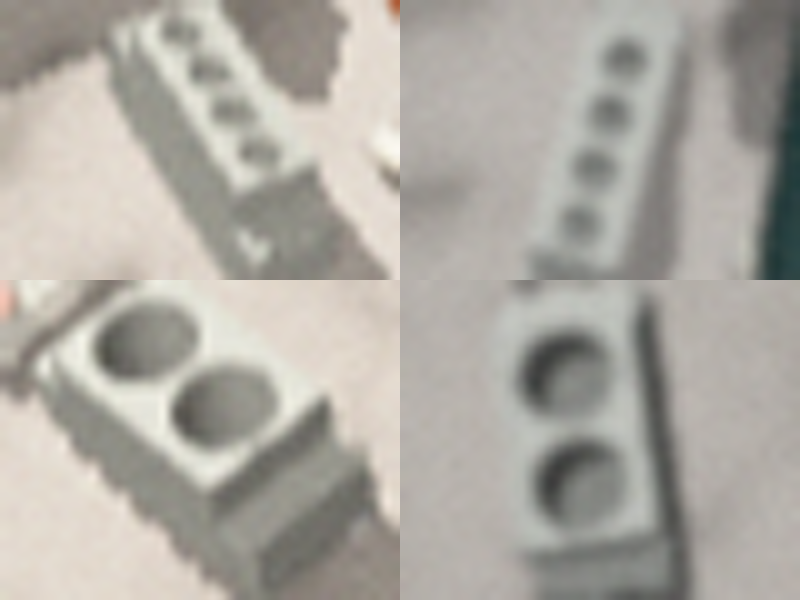

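```bash
cat > e.py <<'E'
from go import *
np.set_printoptions(precision=4,suppress=True)
x=np.load('w.npy');a=snap('scene');b=snap('top')
def px(u,o,d):return (np.array(u,float)-d+.5)/10-.5+o
def fit(n,S,T):
    t=[tri(a,s-x[4:6],b,q-x[6:8]) for s,q in zip(S,T)];P=np.array([k[0] for k in t])
    for nm,Q in(('tri',P),('top46',np.array([atz(b,q-x[6:8],.046) for q in T])),('scn46',np.array([atz(a,q-x[4:6],.046) for q in S]))):
        v=Q[0]-Q[-1];print(n,nm,Q.mean(0),'yaw',np.arctan2(v[1],v[0]),'len',np.linalg.norm(v))
fit('28',[px(u,(270,212),(0,0)) for u in((183,32),(210,70),(233,110),(259,153))],[px(u,(241,218),(400,0)) for u in((627,60),(608,113),(594,167),(580,223))])
fit('44',[px(u,(151,238),(0,280)) for u in((147,340),(224,408))],[px(u,(135,169),(400,280)) for u in((567,375),(580,483))])
E
python3 e.py
```

```text
28 tri [0.4374 0.0127 0.0415] yaw -0.2658105319614625 len 0.052195678922252554
28 top46 [0.4375 0.0132 0.046 ] yaw -0.26553534749013935 len 0.052035875828577126
28 scn46 [0.4342 0.015  0.046 ] yaw -0.27142438208838937 len 0.05233651126890702
44 tri [0.5819 0.3557 0.0415] yaw 0.17186331707086674 len 0.03471733860482903
44 top46 [0.5811 0.3547 0.046 ] yaw 0.17570224042541518 len 0.034717235239397834
44 scn46 [0.5784 0.3566 0.046 ] yaw 0.16301621314908174 len 0.03550962382707639
```

```bash
python3 go.py .4367 .0135 .15 -.268
```

```text
t 13.93 pos [ 0.6596 -0.1001  0.1946] yaw 3.021 q6 -1.64 F [ 0.1  0.1 -0.1] w 0.595 -> shift [0.2349 0.0859 0.045 ] turn 0.147 alt -2.994
```

>>> step_arm(series=[0.235,0.086,0,0.147,0.235,0.086,0,0.147,0.235,0.086,0,0.147,0.235,0.086,0,0.147,0.235,0.086,0.06,0.147,0.235,0.086,0.1,0.147,0.235,0.086,0.1,0.147,0.235,0.086,0.1,0.147], gripper=0.8)

```text
time: 14.92
tool_pos: [0.4383, 0.0134, 0.097]
tcp_rot: [0.419, 3.112, 0.0]
wrist_force: [-0.5, 0.0, 0.2]
width: 0.797
grip_force: 0.0
```

```bash
python3 go.py .4367 .0135 .022 -.268
```

```text
t 14.93 pos [0.4383 0.0134 0.097 ] yaw 2.874 q6 -1.33 F [-0.5  0.   0.2] w 0.797 -> shift [ 0.0017 -0.0004  0.075 ] turn 0.0 alt -3.142
```

>>> step_arm(series=[0.0015,0,0.04,0,0.0015,0,0.075,0,0.0015,0,0.075,0,0.0015,0,0.075,0])

```text
time: 15.42
tool_pos: [0.438, 0.0138, 0.0228]
tcp_rot: [0.419, 3.11, 0.001]
wrist_force: [0.1, -0.3, 0.4]
width: 0.798
grip_force: 0.0
```

>>> step_arm(series=[0,0,0,0,0,0,0,0,0,0,0,0,0,0,0,0], gripper=0.1, newtons=60)

```text
time: 15.92
tool_pos: [0.4371, 0.0138, 0.0222]
tcp_rot: [0.419, 3.111, 0.0]
wrist_force: [-1.2, -0.5, 7.1]
width: 0.31
grip_force: 60.5
```

>>> step_arm(series=[0,0,-0.06,0,0,0,-0.11,0,0,0,-0.11,0,0,0,-0.11,0])

```text
time: 16.42
tool_pos: [0.4347, 0.014, 0.1299]
tcp_rot: [-0.419, -3.112, 0.0]
wrist_force: [-0.1, 0.2, -3.6]
width: 0.312
grip_force: 60.5
```

```bash
python3 - <<'E'
from go import *
go(W((.0203,-.037),.125),-.1213)
E
```

```text
t 16.43 pos [0.4347 0.014  0.1299] yaw 2.874 q6 -1.33 F [-0.1  0.2 -3.6] w 0.312 -> shift [-0.2395  0.0034  0.0046] turn -0.146 alt 2.995
```

>>> step_arm(series=[0,0,-0.05,0,-0.24,0.0035,-0.05,-0.147,-0.24,0.0035,-0.05,-0.147,-0.24,0.0035,-0.05,-0.147,-0.24,0.0035,-0.05,-0.147,-0.24,0.0035,-0.05,-0.147,-0.24,0.0035,-0.05,-0.147,-0.24,0.0035,-0.05,-0.147])

```text
time: 17.42
tool_pos: [0.6662, -0.0458, 0.1794]
tcp_rot: [-0.189, -3.133, -0.0]
wrist_force: [0.1, -0.4, -2.2]
width: 0.319
grip_force: 60.4
```

```bash
python3 - <<'E'
from go import *
go(W((.0203,-.037),.085),-.1213)
a=snap('scene');go(W((.0203,-.037),.085),-.1213)
A=cv2.resize(a['image'][100:210,206:336],(780,660),interpolation=cv2.INTER_CUBIC)[:600,:,::-1];cv2.imwrite('pics/b28.png',A)
E
```

```text
t 17.43 pos [ 0.6662 -0.0458  0.1794] yaw 3.021 q6 -1.56 F [ 0.1 -0.4 -2.2] w 0.319 -> shift [-0.0007 -0.0003  0.0944] turn 0.001 alt -3.141
t 17.48 pos [ 0.6666 -0.0458  0.1801] yaw 3.021 q6 -1.56 F [-0.2 -0.3 -3.1] w 0.315 -> shift [-0.0002 -0.0003  0.0951] turn 0.001 alt -3.141
```

View pics/b28.png

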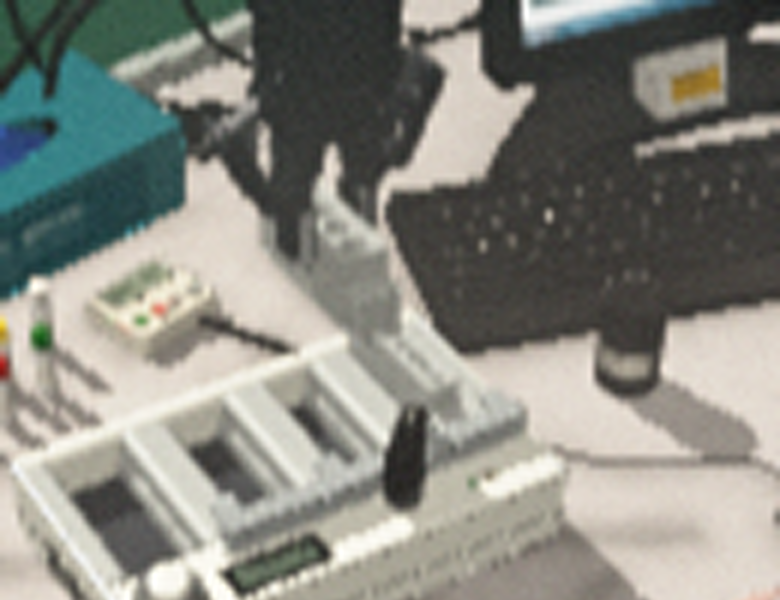

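>>> step_arm(series=[0,0,0.05,0,0,0,0.092,0,0,0,0.097,0,0,0,0.102,0,0,0,0.106,0,0,0,0.106,0])

```text
time: 18.23
tool_pos: [0.6695, -0.0466, 0.0785]
tcp_rot: [0.189, 3.132, -0.001]
wrist_force: [-4.4, -0.2, 4.6]
width: 0.313
grip_force: 61.3
```

```bash
python3 - <<'E'
from go import *
go(W((.0203,-.037),.064),-.1213)
E
```

```text
t 18.23 pos [ 0.6695 -0.0466  0.0785] yaw 3.021 q6 -1.56 F [-4.4 -0.2  4.6] w 0.313 -> shift [0.003  0.0001 0.0145] turn 0.001 alt -3.141
```

>>> step_arm(series=[0,0,0,0,0,0,0,0])

```text
time: 18.48
tool_pos: [0.6695, -0.0466, 0.0784]
tcp_rot: [0.19, 3.132, -0.001]
wrist_force: [-4.5, -0.1, 6.5]
width: 0.312
grip_force: 61.4
```

```bash
python3 - <<'E'
from go import *
go(W((.0203,-.037),.064),-.1213); print(monitor.read_state()['torque'])
E
```

```text
t 18.48 pos [ 0.6695 -0.0466  0.0784] yaw 3.021 q6 -1.56 F [-4.5 -0.1  6.5] w 0.312 -> shift [0.003  0.0002 0.0144] turn 0.0 alt -3.141
[-0.14472431  0.51047356 -0.0702004 ]
```

>>> step_arm(series=[0.003,0,0,0,0.003,0,0.003,0,0.003,0,0.006,0,0.003,0,0.006,0])

```text
time: 18.98
tool_pos: [0.6651, -0.0468, 0.0682]
tcp_rot: [-0.19, -3.136, 0.002]
wrist_force: [0.0, -5.7, -1.0]
width: 0.315
grip_force: 60.7
```

```bash
python3 - <<'E'
from go import *
go(W((.0203,-.037),.064),-.1213); print(monitor.read_state()['torque'])
E
```

```text
t 18.98 pos [ 0.6651 -0.0468  0.0682] yaw 3.02 q6 -1.56 F [ 0.  -5.7 -1. ] w 0.315 -> shift [-0.0014  0.0009  0.0042] turn 0.0 alt -3.141
[-0.98859571 -0.14898377 -0.20274353]
```

>>> step_arm(series=[0,-0.0008,0,0,0,-0.0008,0.0025,0,0,-0.0008,0.0045,0,0,-0.0008,0.0045,0])

```text
time: 19.48
tool_pos: [0.6647, -0.0469, 0.0643]
tcp_rot: [-0.189, -3.135, 0.001]
wrist_force: [-2.1, -5.6, 1.1]
width: 0.311
grip_force: 60.8
```

```bash
python3 - <<'E'
from go import *
go(W((.0203,-.037),.064),-.1213); print(monitor.read_state()['torque'])
E
```

```text
t 19.48 pos [ 0.6647 -0.0469  0.0643] yaw 3.021 q6 -1.56 F [-2.1 -5.6  1.1] w 0.311 -> shift [-0.0017  0.001   0.0003] turn 0.001 alt -3.141
[-0.85880214  0.14064534 -0.24786191]
```

>>> step_arm(series=[0.0005,-0.0006,0.001,0,0.0005,-0.0006,0.0015,0])

```text
time: 19.73
tool_pos: [0.6648, -0.0469, 0.0642]
tcp_rot: [0.19, 3.135, 0.001]
wrist_force: [-4.6, -3.9, 9.5]
width: 0.317
grip_force: 61.9
```

```bash
python3 - <<'E'
from go import *
go(W((.0203,-.037),.064),-.1213)
E
```

```text
t 19.73 pos [ 0.6648 -0.0469  0.0642] yaw 3.021 q6 -1.56 F [-4.6 -3.9  9.5] w 0.317 -> shift [-0.0017  0.001   0.0002] turn 0.0 alt -3.141
```

>>> step_arm(series=[0,0,0,0,0,0,0,0,0,0,0,0,0,0,-0.06,0,0,0,-0.12,0,0,0,-0.12,0,0,0,-0.12,0], gripper=0.6)

```text
time: 20.6
tool_pos: [0.6645, -0.047, 0.1829]
tcp_rot: [0.189, 3.135, 0.0]
wrist_force: [0.3, 1.3, -1.0]
width: 0.596
grip_force: 0.0
```

```bash
python3 e.py | grep '^44'; python3 go.py .581 .3555 .186 .171
```

```text
44 tri [0.5819 0.3557 0.0415] yaw 0.17186331707086674 len 0.03471733860482903
44 top46 [0.5811 0.3547 0.046 ] yaw 0.17570224042541518 len 0.034717235239397834
44 scn46 [0.5784 0.3566 0.046 ] yaw 0.16301621314908174 len 0.03550962382707639
t 20.7 pos [ 0.6631 -0.0469  0.1806] yaw 3.021 q6 -1.56 F [0.4 0.7 0.3] w 0.601 -> shift [ 0.13    0.3896 -0.0049] turn -0.292 alt 2.85
```

```bash
python3 - <<'E'
from h import *
a=snap('scene');b=snap('top')
for p in (a,b):print([(np.round(d['extent']).tolist(),round(d['score'],2)) for d in viewer.boxes_of(p,'block_44')[:8]])
t0=cv2.imread('pics/tnow.png')[:,:,::-1].astype(int)[169:201,135:175];print(np.abs(t0-b['image'][169:201,135:175]).mean())
E
```

```text
[([260.0, 166.0, 22.0, 13.0], 0.78), ([203.0, 285.0, 26.0, 31.0], 0.78), ([193.0, 219.0, 24.0, 28.0], 0.75), ([171.0, 251.0, 31.0, 33.0], 0.59), ([276.0, 162.0, 22.0, 22.0], 0.55)]
[([193.0, 163.0, 14.0, 33.0], 0.78), ([158.0, 233.0, 12.0, 36.0], 0.7)]
1.7575520833333333
```

>>> step_arm(series=[0.13,0.39,0,-0.15,0.13,0.39,0,-0.292,0.13,0.39,0,-0.292,0.13,0.39,0,-0.292,0.13,0.39,0,-0.292,0.13,0.39,0,-0.292,0.13,0.39,0,-0.292,0.13,0.39,0,-0.292], gripper=1)

```text
time: 21.9
tool_pos: [0.581, 0.3584, 0.1817]
tcp_rot: [0.275, -3.128, -0.0]
wrist_force: [0.1, -0.4, -0.3]
width: 1.001
grip_force: 0.0
```

```bash
python3 go.py .581 .3555 .1 .171
```

```text
t 21.9 pos [0.581  0.3584 0.1817] yaw -2.966 q6 -1.23 F [ 0.1 -0.4 -0.3] w 1.001 -> shift [ 0.0004 -0.0029  0.0817] turn 0.004 alt -3.137
```

>>> step_arm(series=[0,-0.002,0.06,0.004,0,-0.002,0.11,0.004,0,-0.002,0.15,0.004,0,-0.002,0.16,0.004,0,-0.002,0.16,0.004])

```text
time: 22.52
tool_pos: [0.5829, 0.3528, 0.0225]
tcp_rot: [0.261, -3.13, 0.001]
wrist_force: [0.4, -0.2, 0.6]
width: 0.997
grip_force: 0.0
```

>>> step_arm(series=[0,0,0,0,0,0,0,0,0,0,0,0,0,0,0,0], gripper=0.2, newtons=60)

```text
time: 23.02
tool_pos: [0.5845, 0.3549, 0.0255]
tcp_rot: [-0.262, 3.127, 0.003]
wrist_force: [0.0, -0.5, 6.1]
width: 0.501
grip_force: 65.0
```

>>> step_arm(series=[0,0,-0.06,0,0,0,-0.12,0,0,0,-0.15,0,0,0,-0.15,0,0,0,-0.15,0])

```text
time: 23.65
tool_pos: [0.5812, 0.3528, 0.1702]
tcp_rot: [0.262, -3.127, 0.003]
wrist_force: [-0.9, 0.5, -5.1]
width: 0.497
grip_force: 63.9
```

```bash
python3 - <<'E'
from go import *
go(W((.0195,.0955),.17),-.1213)
E
```

```text
t 23.65 pos [0.5812 0.3528 0.1702] yaw -2.974 q6 -1.23 F [-0.9  0.5 -5.1] w 0.497 -> shift [-0.0547 -0.2803  0.0004] turn 0.289 alt -2.853
```

>>> step_arm(series=[-0.055,-0.28,0,0.15,-0.055,-0.28,0,0.289,-0.055,-0.28,0,0.289,-0.055,-0.28,0,0.289,-0.055,-0.28,0,0.289,-0.055,-0.28,0,0.289,-0.055,-0.28,0,0.289,-0.055,-0.28,0,0.289])

```text
time: 24.65
tool_pos: [0.6824, 0.088, 0.1713]
tcp_rot: [-0.189, -3.133, -0.0]
wrist_force: [-0.2, 0.2, -4.2]
width: 0.497
grip_force: 64.0
```

```bash
python3 - <<'E'
from go import *
go(W((.0195,.095),.085),-.1213)
E
```

```text
t 24.65 pos [0.6824 0.088  0.1713] yaw 3.021 q6 -1.36 F [-0.2  0.2 -4.2] w 0.497 -> shift [ 0.0001 -0.0031  0.0863] turn 0.001 alt -3.141
```

>>> step_arm(series=[0,-0.003,0.04,0,0,-0.003,0.075,0,0,-0.003,0.084,0,0,-0.003,0.088,0,0,-0.003,0.091,0,0,-0.003,0.091,0,0,-0.003,0.091,0])

```text
time: 25.52
tool_pos: [0.684, 0.0838, 0.083]
tcp_rot: [0.191, 3.134, 0.0]
wrist_force: [0.7, 0.2, -3.5]
width: 0.5
grip_force: 64.0
```

```bash
python3 - <<'E'
from go import *
go(W((.0195,.095),.065),-.1213); print(monitor.read_state()['torque'])
E
```

```text
t 25.52 pos [0.684  0.0838 0.083 ] yaw 3.02 q6 -1.36 F [ 0.7  0.2 -3.5] w 0.5 -> shift [0.0024 0.001  0.018 ] turn -0.001 alt 3.141
[-0.04076941 -0.04681192  0.01866254]
```

>>> step_arm(series=[0.001,0.001,0,0,0.001,0.001,0.003,0,0.001,0.001,0.006,0,0.001,0.001,0.006,0])

```text
time: 26.02
tool_pos: [0.6848, 0.0838, 0.077]
tcp_rot: [0.192, 3.13, -0.001]
wrist_force: [4.0, -4.3, -0.7]
width: 0.501
grip_force: 64.4
```

```bash
python3 - <<'E'
from go import *
go(W((.0195,.095),.065),-.1213); print(monitor.read_state()['torque'])
E
```

```text
t 26.02 pos [0.6848 0.0838 0.077 ] yaw 3.019 q6 -1.36 F [ 4.  -4.3 -0.7] w 0.501 -> shift [0.0032 0.0009 0.012 ] turn -0.001 alt 3.141
[-0.75557905 -0.77377135 -0.25347067]
```

>>> step_arm(series=[-0.0025,-0.001,0,0,-0.0025,-0.001,0.003,0,-0.0025,-0.001,0.006,0,-0.0025,-0.001,0.006,0])

```text
time: 26.52
tool_pos: [0.6849, 0.0835, 0.0692]
tcp_rot: [0.191, 3.135, -0.0]
wrist_force: [4.1, -1.4, -4.0]
width: 0.498
grip_force: 63.9
```

```bash
python3 - <<'E'
from go import *
go(W((.0195,.095),.065),-.1213); print(monitor.read_state()['torque'])
E
```

```text
t 26.52 pos [0.6849 0.0835 0.0692] yaw 3.02 q6 -1.36 F [ 4.1 -1.4 -4. ] w 0.498 -> shift [0.0033 0.0011 0.0042] turn -0.0 alt 3.141
[-0.34661442 -0.78932026 -0.13902868]
```

Inside the bay; go on down with a small shift.

>>> step_arm(series=[-0.0015,-0.0004,0.001,0,-0.0015,-0.0004,0.003,0,-0.0015,-0.0004,0.005,0,-0.0015,-0.0004,0.005,0])

```text
time: 27.02
tool_pos: [0.6851, 0.0833, 0.0674]
tcp_rot: [-0.191, -3.134, -0.0]
wrist_force: [-7.2, -1.5, 11.8]
width: 0.5
grip_force: 65.8
```

```bash
python3 - <<'E'
from go import *
go(W((.0195,.095),.065),-.1213); print(monitor.read_state()['torque'])
E
```

```text
t 27.02 pos [0.6851 0.0833 0.0674] yaw 3.02 q6 -1.36 F [-7.2 -1.5 11.8] w 0.5 -> shift [0.0035 0.0013 0.0024] turn -0.0 alt 3.141
[-0.11354242  0.99399909 -0.05779612]
```

>>> step_arm(series=[0,0,0,0,0,0,0,0,0,0,0,0,0,0,-0.06,0,0,0,-0.12,0,0,0,-0.12,0,0,0,-0.12,0], gripper=0.85)

```text
time: 27.9
tool_pos: [0.6861, 0.083, 0.1849]
tcp_rot: [0.191, 3.135, 0.0]
wrist_force: [-0.9, 0.5, 0.2]
width: 0.852
grip_force: 0.0
```

```bash
python3 - <<'E'
from go import *
go((.588,-.0365,.185),2.18)
E
```

```text
t 27.9 pos [0.6861 0.083  0.1849] yaw 3.02 q6 -1.36 F [-0.9  0.5  0.2] w 0.852 -> shift [ 8.290e-02 -1.305e-01 -1.000e-04] turn 0.84 alt -2.302
```

>>> step_arm(series=[0.266,0.236,-0.02,0.15,0.266,0.236,-0.02,0.3,0.266,0.236,-0.02,0.45,0.266,0.236,-0.02,0.6,0.266,0.236,-0.02,0.75,0.266,0.236,-0.02,0.84,0.266,0.236,-0.02,0.84,0.266,0.236,-0.02,0.84])

```text
time: 28.9
tool_pos: [0.45, 0.3488, 0.2029]
tcp_rot: [-1.451, -2.785, 0.005]
wrist_force: [0.3, 0.2, -0.5]
width: 0.848
grip_force: 0.0
```

```bash
python3 - <<'E'
from go import *
from d import ortho
x=np.load('w.npy');b=snap('top');a=snap('scene')
o=np.vstack([ortho(a,x[4:6],.088,x)[:,:],ortho(b,x[6:8],.088,x)])[:,:,::-1]
cv2.imwrite('pics/chk.png',o[:600] if 0 else cv2.resize(o,(600,600)))
go((.588,-.0365,.185),2.18)
E
```

```text
t 29.0 pos [0.451  0.3484 0.2035] yaw 2.179 q6 0.01 F [ 0.5  0.  -0.1] w 0.848 -> shift [-0.3941 -0.1075  0.0189] turn -0.001 alt 3.141
```

View pics/chk.png

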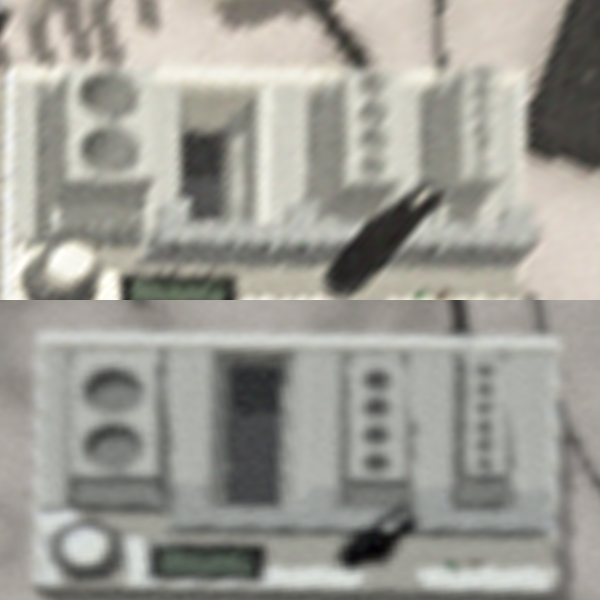

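>>> step_arm(series=[-0.394,-0.1075,0.018,0,-0.394,-0.1075,0.018,0,-0.394,-0.1075,0.018,0,-0.394,-0.1075,0.018,0,-0.394,-0.1075,0.018,0,-0.394,-0.1075,0.018,0,-0.394,-0.1075,0.018,0,-0.394,-0.1075,0.018,0])

```text
time: 30.0
tool_pos: [0.5883, -0.0391, 0.186]
tcp_rot: [-1.461, -2.781, 0.001]
wrist_force: [0.7, -0.2, 0.1]
width: 0.846
grip_force: 0.0
```

>>> step_arm(series=[0,0,0.03,0,0,0,0.05,0,0,0,0.05,0,0,0,0.05,0], gripper=0.7)

```text
time: 30.5
tool_pos: [0.5883, -0.0347, 0.1373]
tcp_rot: [1.452, 2.785, 0.0]
wrist_force: [0.0, 0.0, -0.1]
width: 0.698
grip_force: 0.0
```

```bash
python3 go.py .588 -.0365 .086 2.18
```

```text
t 30.5 pos [ 0.5883 -0.0347  0.1373] yaw 2.18 q6 -0.71 F [ 0.   0.  -0.1] w 0.698 -> shift [-0.0013 -0.0013  0.0513] turn 0.0 alt -3.141
```

>>> step_arm(series=[-0.001,-0.001,0,0,-0.001,-0.001,0.025,0,-0.001,-0.001,0.051,0,-0.001,-0.001,0.051,0,-0.001,-0.001,0.051,0], gripper=0.45)

```text
time: 31.12
tool_pos: [0.5887, -0.0365, 0.0871]
tcp_rot: [1.452, 2.784, 0.001]
wrist_force: [0.8, 0.6, -0.2]
width: 0.446
grip_force: 0.0
```

>>> step_arm(series=[0,0,0,0,0,0,0,0,0,0,0,0], gripper=0, newtons=50)

```text
time: 31.5
tool_pos: [0.5873, -0.0378, 0.0877]
tcp_rot: [1.454, 2.785, -0.003]
wrist_force: [-6.1, -3.4, 8.1]
width: 0.153
grip_force: 49.7
```

```bash
python3 go.py .588 -.0365 .086 -.1213
```

```text
t 31.5 pos [ 0.5873 -0.0378  0.0877] yaw 2.179 q6 -0.71 F [-6.1 -3.4  8.1] w 0.153 -> shift [0.0007 0.0013 0.0017] turn -0.841 alt 2.3
```

>>> step_arm(series=[0,0,0,0.15,0,0,0,0.32,0,0,0,0.49,0,0,0,0.66,0,0,0,0.83,0,0,0,1.0,0,0,0,1.15,0,0,0,1.3])

```text
time: 32.5
tool_pos: [0.5854, -0.0378, 0.0877]
tcp_rot: [-2.845, -1.332, 0.008]
wrist_force: [-12.0, -3.9, 12.7]
width: 0.154
grip_force: 49.7
```

>>> step_arm(series=[0,0,0,0.15,0,0,0,0.32,0,0,0,0.49,0,0,0,0.66,0,0,0,0.83,0,0,0,0.98,0,0,0,1.02,0,0,0,1.02])

```text
time: 33.5
tool_pos: [0.5849, -0.0365, 0.0877]
tcp_rot: [3.133, -0.219, -0.009]
wrist_force: [-12.8, -0.2, 14.4]
width: 0.155
grip_force: 49.9
```

```bash
python3 go.py .588 -.0365 .086 -.1213;python3 -c "
from h import *
print(monitor.read_state()['torque'])"
```

```text
t 33.5 pos [ 0.5849 -0.0365  0.0877] yaw -0.139 q6 1.61 F [-12.8  -0.2  14.4] w 0.155 -> shift [ 0.003  -0.0004  0.0017] turn -0.018 alt 3.123
[-0.03866835  2.07326479  0.21425599]
```

>>> step_arm(series=[0,0,0,0,0,0,0,0,0,0,-0.04,0,0,0,-0.08,0,0,0,-0.08,0,0,0,-0.08,0], gripper=0.5)

```text
time: 34.25
tool_pos: [0.5878, -0.0365, 0.1656]
tcp_rot: [-3.134, 0.22, -0.0]
wrist_force: [-1.6, -0.6, -1.0]
width: 0.499
grip_force: 0.0
```

```bash
python3 go.py .6063 .1064 .12 -.1213
```

```text
t 34.25 pos [ 0.5878 -0.0365  0.1656] yaw -0.14 q6 1.61 F [-1.6 -0.6 -1. ] w 0.499 -> shift [-0.0016 -0.1441  0.0456] turn -0.019 alt 3.123
```

>>> step_arm(series=[-0.0016,-0.144,0,-0.018,-0.0016,-0.144,0,-0.018,-0.0016,-0.144,0,-0.018,-0.0016,-0.144,0.045,-0.018,-0.0016,-0.144,0.045,-0.018,-0.0016,-0.144,0.045,-0.018], gripper=0)

```text
time: 35.0
tool_pos: [0.6059, 0.1056, 0.1205]
tcp_rot: [3.135, -0.193, -0.002]
wrist_force: [-0.7, -0.1, 0.3]
width: -0.002
grip_force: 0.0
```

```bash
python3 - <<'E'
from go import *
from d import ortho
x=np.load('w.npy');b=snap('top');a=snap('scene')
o=np.vstack([ortho(a,x[4:6],.078,x)[:,:],ortho(b,x[6:8],.078,x)])[:,:,::-1]
cv2.imwrite('pics/chk2.png',cv2.resize(o,(600,600)))
go((.6063,.1064,.066),-.1213)
E
```

```text
t 35.1 pos [0.6074 0.1058 0.1223] yaw -0.123 q6 1.83 F [ 0.3 -0.2 -0. ] w -0.003 -> shift [-0.0012 -0.0005  0.0563] turn -0.002 alt 3.14
```

View pics/chk2.png

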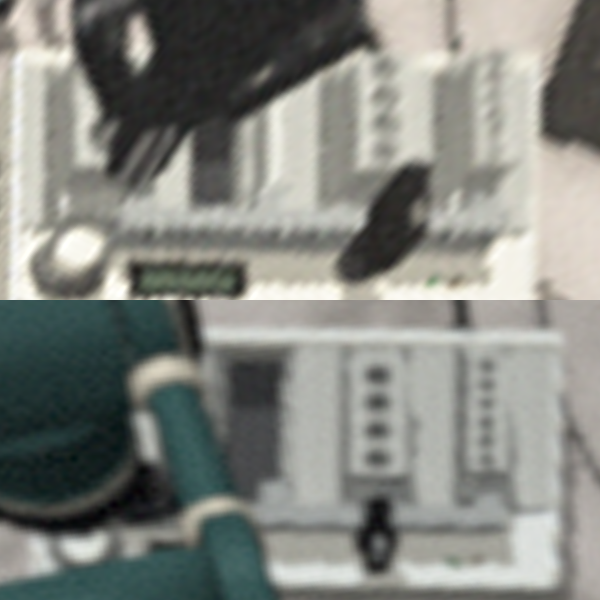

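>>> step_arm(series=[-0.001,-0.0005,0.03,0,-0.001,-0.0005,0.045,0,-0.001,-0.0005,0.05,0,-0.001,-0.0005,0.054,0,-0.001,-0.0005,0.056,0,-0.001,-0.0005,0.056,0])

```text
time: 35.85
tool_pos: [0.6056, 0.1066, 0.0715]
tcp_rot: [3.135, -0.192, -0.0]
wrist_force: [-16.3, -3.2, 32.8]
width: -0.002
grip_force: 16.1
```

```bash
python3 go.py .6063 .1064 .066 -.1213
```

```text
t 35.85 pos [0.6056 0.1066 0.0715] yaw -0.122 q6 1.83 F [-16.3  -3.2  32.8] w -0.002 -> shift [0.0007 0.0001 0.0055] turn -0.001 alt 3.141
```

>>> step_arm(series=[0,0,-0.005,0,0,0,-0.005,0,0,0,-0.005,0])

```text
time: 36.22
tool_pos: [0.6065, 0.1068, 0.072]
tcp_rot: [-3.136, 0.192, -0.004]
wrist_force: [-2.8, -1.0, 10.5]
width: -0.0
grip_force: 5.0
```

>>> step_arm(series=[0,0,-0.003,0,0,0,-0.003,0,0,0,-0.003,0])

```text
time: 36.6
tool_pos: [0.6065, 0.1068, 0.0733]
tcp_rot: [-3.136, 0.192, -0.004]
wrist_force: [1.4, -2.5, 4.3]
width: 0.002
grip_force: 2.0
```

>>> step_arm(series=[0,0,-0.003,0,0,0,-0.003,0,0,0,-0.003,0])

```text
time: 36.98
tool_pos: [0.6054, 0.1071, 0.0756]
tcp_rot: [-3.135, 0.192, -0.0]
wrist_force: [1.8, -0.2, 3.1]
width: -0.007
grip_force: 1.4
```

>>> step_arm(series=[0,0,-0.0015,0,0,0,-0.0015,0,0,0,-0.0015,0])

```text
time: 37.35
tool_pos: [0.6051, 0.1071, 0.077]
tcp_rot: [-3.136, 0.192, 0.001]
wrist_force: [1.2, 1.0, 1.5]
width: -0.001
grip_force: 1.0
```

>>> step_arm(series=[0,0,-0.0015,0,0,0,-0.0015,0,0,0,-0.0015,0])

```text
time: 37.72
tool_pos: [0.6045, 0.1068, 0.0782]
tcp_rot: [3.135, -0.192, -0.003]
wrist_force: [-0.3, -0.2, 0.5]
width: -0.002
grip_force: 0.0
```

>>> step_arm(series=[0,0,-0.06,0,0,0,-0.12,0,0,0,-0.12,0,0,0,-0.12,0,0,0,-0.12,0])

```text
time: 38.35
tool_pos: [0.6037, 0.1067, 0.1963]
tcp_rot: [3.135, -0.192, -0.007]
wrist_force: [-0.4, -0.2, -0.4]
width: -0.005
grip_force: 0.0
```

```bash
python3 -c "
from h import *
s=monitor.read_state();print(s['tool_pos'],s['wrist_force']);print(job.finish_job())"
```

```text
[0.60372247 0.10668046 0.19627654] [-0.40413105 -0.15514015 -0.39580276]
the job is handed in; nothing more can be done
None
```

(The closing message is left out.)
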